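# Load a bottle into the bench sampler's locking tray

### The arm

A 6-joint arm with a two-finger parallel gripper is mounted at the origin on a cart in front of the work surface, level with it; the furniture and walls round the work are solid. World frame = base frame: x ahead of the robot, y to its left, z up, the work surface at z = 0. Lengths are in m, angles in degrees, forces in N, time in s.
With the tool pointing down it reaches from about 0.35 to 0.875 m from the base axis. Payload 4.2 kg.
Tool frame: the origin (TCP) lies on the front face of the gripper's body, between the roots of the fingers; the fingertips stand 70 mm ahead of it and the grasp point (between the pads) lies 51 mm ahead of it; z points along the fingers, y is the line along which they close (so a half turn about z gives the same grasp; the last joint's range is limited). The gripper opens to 87 mm and grips with 3 to 60 N. Pads are 19 mm wide; open, the fingers measure 117 mm over their backs; the gripper's body (75 mm by 190 mm) begins 51 mm behind the grasp point.
Start: joints at [-53.938, 22.042, 0.453, 0, -68.411, -14.817], TCP at [0.226, -0.582, 0.292] pointing down, gripper open.
Joint ranges: [-179.83, 179.83], [-69.29, 118.12], [-61.27, 80.66], [-181.25, 117.63], [-171.15, -9.14], [-177.46, 177.46]. Speed limits (degrees/s): [159.86, 159.86, 180, 180, 180, 180].

### API

Orientations are given as a 3x3 rotation matrix whose columns are the frame's x, y, z axes.
In Python, from station import r gives the robot as it stands.
- The arm moves only by the shell command python3 -m pendant 'ROWS' [OPENING]. ROWS is JSON, a list of rows, each a list of 2 entries, a list of its own where there are three numbers: the shift along the tool's x, y, z in mm, then the turn, a rotation vector about the tool's x, y, z in rad. A call has 1 to 10 rows; each row is the pose to reach, as a shift and turn from the pose commanded when the call began, along the tool's axes at that moment; what a row does not reach only later rows make up. A row lasts 1/10 s, in which the tool goes at most 50 mm and 8.59 degrees, less where a joint would pass 70% of its speed; a pose out of reach is approached as far as the arm can. A call with a gripper value outside its range is refused whole. OPENING is the opening, from 0 (shut) to 1 (fully open), set as the call begins (- or left out, the last holds). The fingers move at their own pace and stop on an object; the grip force is fixed at half the most. Time passes only in rows, so rows that repeat a pose let the fingers close. It gives the time, the measured TCP pose, the force, the opening and the grip force at its end, in the units of the state.
- r.sense(): the state, without advancing time (a new reading comes with each control period).
- r.capture(name): name is "side" or "top" or "wrist"; returns a dict with "frame" (400x640x3 uint8, red, green, blue), "vertical_fov" (degrees; the focal length in pixels is half the picture's height over the tangent of half this angle, whatever the lens; pixels are square), "cx", "cy" (the principal point, pixels), "distortion" ([k1, k2, p1, p2, k3] as OpenCV has them; the pictures are not rectified), "rvec" (rotation vector, rad) and "tvec" (3), from world to camera coordinates, as OpenCV has them. Camera axes: x right, y down, z forward; pixel columns grow to the right and rows downward; lengths in m; the calibration is good to about 2 mm. A picture is of the moment at which its call begins. There is no depth.
- r.finish_job(): hands the job in; it is judged then, once.
The state is a dict: "time_s": time; "joints": joint angles; "joint_velocities": joint speeds; "effort": joint torques, N m; "tcp_pos": TCP position; "ee_rot": TCP orientation; "wrist_force": force on the tool from outside, world axes, zero at the start; "moment": the same for the moment, N m; "gripper_width": opening from 0.0 (shut) to 1.0 (fully open); "gripper_force": force on a finger pad.
Only numpy, scipy, OpenCV 4.12 (cv2) and the standard library are available. Lean on these libraries where they do the work, as an engineer would, in place of code of your own. Each camera call takes 0.05 s, during which the arm holds its last target. There are 200 camera calls.

### The job

Pull the white bench instrument's slide-out tray by its bar handle all the way out until its slides lock, and stand the smaller of the two loose white bottles upright on the tray floor, next to the beaker that is already there. Then press the release pad on the tray front down, push the tray back in while it is held down, and leave the tray fully home with bottle and beaker standing in it. Leave the larger bottle where it is.

Things in the scene. Friction and masses are not known exactly. Their poses are not given: they have to be found in the camera images.
- housing: white bench instrument, 215 deep x 250 wide x 118 mm high, fixed to the worktop; open at the front, where its tray slides out. Origin: middle of its front face, at the underside (worktop height). Its x axis points level into the instrument (away from the robot), y to the left seen from the front, z up. The tray opens along -x. The inside is 86 mm high over the tray floor, so the smaller bottle passes and the larger does not.
- tray (a joint): how far the tray is out of the instrument, m: starts at 0 to 0.03; 0 fully home (front panel flush against the housing), 0.152 at the outer stop. A sprung catch snaps up behind a striker at 0.147, after a stiffer stretch from about 0.12 (about 6 N in all); from then on the tray cannot go back in until the release is pressed. Sliding friction about 1.5 N plus a little drag with speed.
- tray_handle (a point): middle of the tray's bar handle: a level round steel bar 10 mm thick, 106 mm long along the housing's y axis, standing 42 mm in front of the front panel's face (37 mm of open space between bar and panel), 85 mm above the worktop. It can be pinched from above across the housing's x axis. Same axes as the housing; moves with the tray. The front panel is 250 mm wide, 12 mm thick, its top edge 106 mm above the worktop.
- tray_floor (a point): point on the tray's flat floor (22 mm above the worktop), 60 mm behind the back of the front panel: a good place for the bottle, clear of the beaker. Same axes as the housing; moves with the tray. The floor reaches from 60 mm before this point to 125 mm behind it along x, and 80 mm to its +y side; on the -y side keep within 75 mm, clear of the release rod. Side walls stand 26 mm over the floor. With the tray locked out, the housing's front is 87 mm behind this point.
- release_pad (a point): centre of the top of the release pad, a ribbed grey thumb pad 38 (x) by 44 mm (y) sticking out of the tray's front panel at its right end seen from the front, 75 mm above the worktop when up. The panel face is 20 mm behind this point and 31 mm higher: a fingertip holding the pad down can push on it. Once home lift straight up; drawing back drags the tray out. Axes as the housing; moves with tray and press.
- release (a joint): how far the release pad is pressed down, m: 0 up (sprung), 0.010 at its lower stop. The spring takes about 3 N to start and 6 N at the stop. With the tray locked out, the catch is free from 0.0075 on; hold it down until the tray has gone in to about 0.130 or farther (it may be held all the way home); it springs up by itself when let go.
- small_bottle: the smaller white plastic screw-cap bottle, loose: round, 40 mm diameter, 77 mm high, body straight up to 50 mm, 80 g. Origin: centre of its underside, z up. It stands on the worktop on one side of the instrument, left or right.
- large_bottle: the larger white plastic screw-cap bottle, loose: 50 mm diameter, 95 mm high; stands on the other side. Not to be moved. Origin: centre of its underside.
- beaker: small empty glass beaker, 50 mm diameter, 58 mm high, standing loose in the tray, towards its back left. Stays there. Origin: centre of its underside, z up.
Things that resemble listed ones, but are neither listed nor needed, are in the scene too. Leave any green or yellow look-alike of the small_bottle alone.

How it is judged:
By the outcome, as a careful person would: the job done as asked, in the order asked, and still so for the second after the job is handed in, with the robot touching nothing.
It also fails if it takes over 72 s, if anything falls off the work surface, if the arm or the gripper's body presses on something with over 40 N, if the wrist force passes 120 N, or if a joint passes its speed limit or range.

## Working session

There is one attempt and no reset: what is moved stays moved. The work goes in short steps, Python scripts to look and compute and a shell command to move; the robot and the scene stay as the last step left them, time stands still between calls to the robot, and variables do not carry over. Pictures are saved under pics/ and viewed, at most 12 in all, crops included, and the job is handed in when it is done.

```bash
ls; mkdir -p pics
python3 - <<'E'
from station import r
import cv2,pickle
s=r.sense();print(s)
d={}
for n in("side","top","wrist"):
    c=r.capture(n);d[n]=c
    cv2.imwrite(f"pics/{n}0.png",c["frame"][:,:,::-1]);print(n,{k:v for k,v in c.items() if k!="frame"})
pickle.dump(d,open("cap0.pkl","wb"))
E
```

```text
pics
{'time_s': 0.0, 'joints': array([-5.39388622e+01,  2.20904755e+01,  3.81603308e-01, -2.88470711e-02,
       -6.84122473e+01, -1.48151799e+01]), 'joint_velocities': array([-0.00455898, -0.01797253,  0.01686169, -0.05727811,  0.05826724,
        0.05594771]), 'effort': array([-1.68698778e-03, -3.90668499e+01,  1.87404531e+01,  4.21995118e+00,
        1.09613239e-02, -1.97074805e-04]), 'tcp_pos': array([ 0.2263323 , -0.5821028 ,  0.29117528]), 'ee_rot': array([[-9.32100688e-01, -3.62198229e-01, -8.65881006e-04],
       [-3.62199253e-01,  9.32098580e-01,  1.98442649e-03],
       [ 8.83306959e-05,  2.16330675e-03, -9.99997656e-01]]), 'wrist_force': array([-0.55709851, -0.10341489, -0.48166158]), 'moment': array([ 0.03197819, -0.04023765, -0.03890863]), 'gripper_force': 0.0, 'gripper_width': 1.00144286198903}
side {'vertical_fov': 47.99813339895907, 'cx': 318.6671331045968, 'cy': 200.81688989472545, 'distortion': array([-0.04795995,  0.        ,  0.        ,  0.        ,  0.        ]), 'rvec': array([ 1.71393243, -1.35110729,  0.78668528]), 'tvec': array([-0.16043742,  0.35784238,  0.74857368])}
top {'vertical_fov': 55.90676412755311, 'cx': 322.0397814264407, 'cy': 194.0824164102345, 'distortion': array([-0.07314943,  0.        ,  0.        ,  0.        ,  0.        ]), 'rvec': array([ 2.19448946, -2.19604318,  0.0952353 ]), 'tvec': array([-0.02612103,  0.60353728,  1.19575822])}
wrist {'vertical_fov': 62.95415991653795, 'cx': 322.0085071935797, 'cy': 196.67030360026712, 'distortion': array([-0.01986054,  0.        ,  0.        ,  0.        ,  0.        ]), 'rvec': array([-1.67922623, -2.45548606, -0.32800116]), 'tvec': array([ 0.62373877, -0.03119847,  0.38958079])}
```

View pics/top0.png

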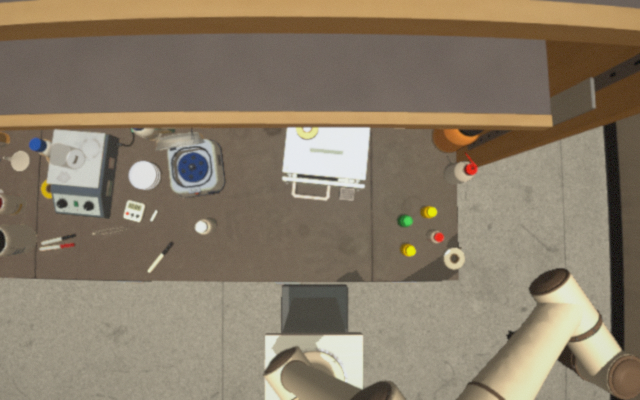

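View pics/side0.png

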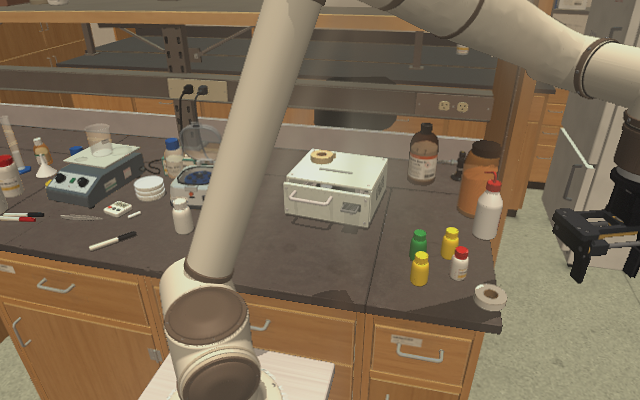

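The top view shows the instrument at about (327,155), with its handle at (311,192) and pad at (347,194). There are white bottles at (203,227) with a white cap and at (437,237) with a red cap, plus green and yellow look-alikes near the second one. I'll zoom in next.

```bash
cat > h.py <<'E'
import numpy as np,cv2
def K(c):
    f=200/np.tan(np.radians(c["vertical_fov"])/2)
    return np.array([[f,0,c["cx"]],[0,f,c["cy"]],[0,0,1]])
def proj(c,P):
    return cv2.projectPoints(np.float64(P).reshape(-1,1,3),c["rvec"],c["tvec"],K(c),c["distortion"])[0].reshape(-1,2)
def ray(c,uv):
    u=cv2.undistortPoints(np.float64(uv).reshape(-1,1,2),K(c),c["distortion"]).reshape(-1,2)
    R=cv2.Rodrigues(c["rvec"])[0]
    return -R.T@c["tvec"], np.c_[u,np.ones(len(u))]@R
def atz(c,uv,z):
    o,d=ray(c,uv); z=np.broadcast_to(z,len(d)); return o+d*((z-o[2])/d[:,2])[:,None]
E
python3 - <<'E'
import pickle,cv2,numpy as np
from h import *
d=pickle.load(open("cap0.pkl","rb"))
t=d["top"]["frame"][:,:,::-1];s=d["side"]["frame"][:,:,::-1]
a=cv2.resize(t[110:210,265:385],(600,500),interpolation=cv2.INTER_CUBIC)
b=cv2.resize(t[207:257,183:223],(160,200));c=cv2.resize(t[207:257,400:460],(240,200),interpolation=cv2.INTER_CUBIC)
cv2.imwrite("pics/z1.png",a)
m=np.zeros((600,800,3),np.uint8)
m[:360,:480]=cv2.resize(s[140:230,275:395],(480,360),interpolation=cv2.INTER_CUBIC)
m[:240,480:720]=cv2.resize(s[190:240,160:210],(240,240),interpolation=cv2.INTER_CUBIC)
m[240:600,480:780]=cv2.resize(s[225:297,410:470],(300,360),interpolation=cv2.INTER_CUBIC)
m[360:560,0:160]=b; m[360:560,200:440]=c
cv2.imwrite("pics/z2.png",m)
E
```

```text
(no output)
```

View pics/z1.png

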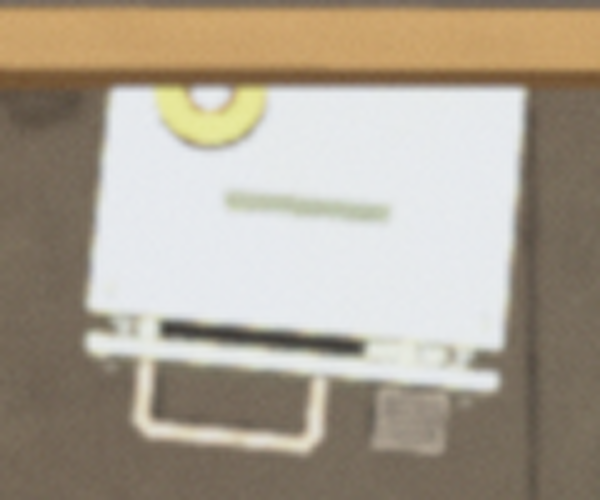

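View pics/z2.png

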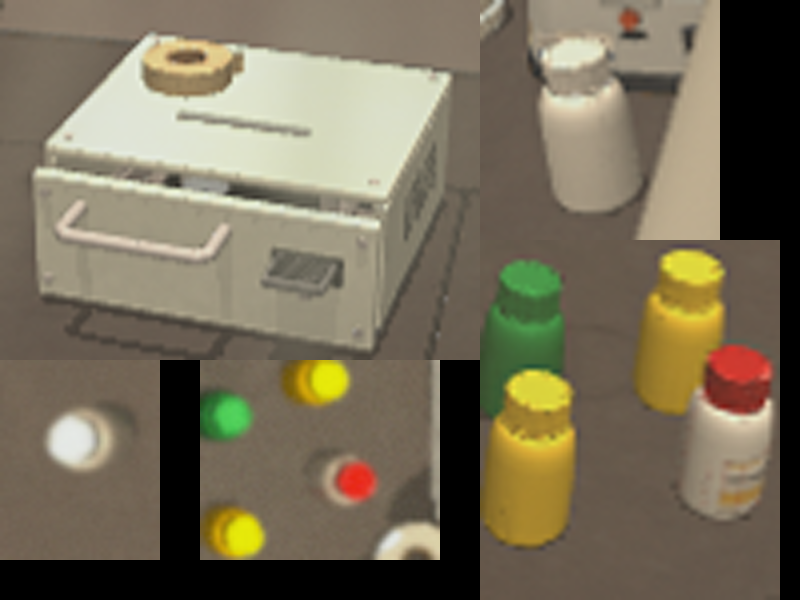

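Run:
```python
import pickle
from h import *
np.set_printoptions(precision=4,suppress=True)
d=pickle.load(open("cap0.pkl","rb"));T,S=d["top"],d["side"]
z=lambda p,o,s:(np.array(p)+.5)/s-.5+np.array(o)
tp=lambda p,h:atz(T,z(p,(265,110),5),h)
A=tp([[87,311],[505,349]],.118);print("front corners",A,np.linalg.norm(A[1]-A[0]))
yv=A[0]-A[1];th=np.degrees(np.arctan2(-yv[0],yv[1]));print("yaw",th)
P=tp([[85,343],[500,382],[86,335],[499,372]],.106);print("panel top outer/inner",P, np.linalg.norm(P[0]-P[1]))
H=tp([[147,432],[310,445]],.085);print("bar",H,H.mean(0))
print("pad",tp([[409,421]],.075))
sp=lambda p:z(np.array(p)-[0,0],(275,140),4)
print("side: housing corners",atz(S,sp([[48,143],[374,197]]),.118),"bar",atz(S,sp([[72,232],[205,255]]),.085),"pad",atz(S,sp([[302,268]]),.075))
# bottles
R=cv2.Rodrigues(S["rvec"])[0]
for n,l,rr,b,cap,o,s,off in(("L",547,640,(592,190),(575,52),(160,190),4.8,(480,0)),("R",683,772,(722,497),(738,365),(410,225),5,(480,240))):
    B=atz(S,z(np.array([b])-off,o,s),0)[0]; dep=(R@B+S["tvec"])[2]
    print(n,"base",B,"dia",(rr-l)/s*dep/K(S)[0,0])
    for h in(.077,.095): print("  cap top at",h,atz(S,z(np.array([cap])-off,o,s),h))
for n,p,o,s,off in(("L",(73,441),(183,207),4,(0,360)),("R",(357,481),(400,207),4,(200,360))):
    for h in(.077,.095): 
        q=z(np.array([p])-np.array(off if n=="L" else (200,360))+(0 if n=="L" else 0),o,s)
        # L off includes y offset only
        print(n,"topcam cap",h,atz(T,q,h))
```

```text
front corners [[ 0.6634  0.0945  0.118 ]
 [ 0.6408 -0.155   0.118 ]] 0.2504740308450522
yaw -5.177067867548213
panel top outer/inner [[ 0.6456  0.0966  0.106 ]
 [ 0.6221 -0.1534  0.106 ]
 [ 0.6504  0.096   0.106 ]
 [ 0.6282 -0.1528  0.106 ]] 0.25108144408979005
bar [[ 0.5933  0.0603  0.085 ]
 [ 0.5853 -0.0393  0.085 ]] [0.5893 0.0105 0.085 ]
pad [[ 0.6007 -0.1008  0.075 ]]
side: housing corners [[ 0.6676  0.0904  0.118 ]
 [ 0.638  -0.1466  0.118 ]] bar [[ 0.6029  0.0545  0.085 ]
 [ 0.5924 -0.0412  0.085 ]] pad [[ 0.6072 -0.1046  0.075 ]]
L base [0.5052 0.3483 0.    ] dia 0.053895874042397984
  cap top at 0.077 [[0.5302 0.3596 0.077 ]]
  cap top at 0.095 [[0.5015 0.3406 0.095 ]]
R base [ 0.4681 -0.3926  0.    ] dia 0.04213027978633271
  cap top at 0.077 [[ 0.4668 -0.3886  0.077 ]]
  cap top at 0.095 [[ 0.44   -0.3851  0.095 ]]
L topcam cap 0.077 [[0.4989 0.3464 0.077 ]]
L topcam cap 0.095 [[0.4992 0.341  0.095 ]]
R topcam cap 0.077 [[ 0.4668 -0.3873  0.077 ]]
R topcam cap 0.095 [[ 0.4676 -0.3814  0.095 ]]
```

The right red-capped bottle is the small one: it measures about 42 mm across, and its cap positions from both cameras agree at a height of 77 mm. The left one is about 54 mm across, so it is the large bottle. The housing yaw is −5.2° and the tray is out about 12 mm, which both the bar and the pad confirm.

```bash
cat >> h.py <<'E'
from scipy.spatial.transform import Rotation as Ro
YAW=np.radians(-5.2)
X=np.array([np.cos(YAW),np.sin(YAW),0]);Y=np.array([-np.sin(YAW),np.cos(YAW),0])
def down(ya): # tool down, tool y at world angle ya (rad)
    y=np.array([np.cos(ya),np.sin(ya),0]);z=np.array([0,0,-1.]);return np.c_[np.cross(y,z),y,z]
def delta(s,p,Rt):
    R=s["ee_rot"];
    print("shift mm",np.round(R.T@(np.array(p)-s["tcp_pos"])*1000,1),"rot",np.round(Ro.from_matrix(R.T@Rt).as_rotvec(),4))
E
python3 -c "
from station import r
from h import *
delta(r.sense(),[.590,.0105,.235],down(YAW+np.pi))"
```

```text
shift mm [-553.6  420.6   57.1] rot [ 1.5000e-03  8.0000e-04 -1.1093e+00]
```

```bash
python3 -m pendant '[[[-40,30,0],[0,0,-0.05]],[[-80,61,4],[0,0,-0.15]],[[-119,90,8],[0,0,-0.28]],[[-158,120,12],[0,0,-0.42]],[[-197,150,18],[0,0,-0.56]],[[-236,179,24],[0,0,-0.70]],[[-275,209,30],[0,0,-0.84]],[[-314,239,36],[0,0,-0.97]],[[-353,268,42],[0,0,-1.06]],[[-392,298,48],[0,0,-1.109]]]' 0.4
python3 -c "
from station import r
from h import *
delta(r.sense(),[.590,.0105,.235],down(YAW+np.pi))"
```

```text
time_s: 1.15
tcp_pos: [0.4845, -0.1608, 0.2441]
ee_rot: [[-0.088, -0.996, 0.0], [-0.996, 0.088, -0.0], [0.0, -0.0, -1.0]]
wrist_force: [0.9, -1.0, 1.1]
gripper_width: 0.402
gripper_force: 0.0
shift mm [-179.9  -90.     9.1] rot [-0.0002 -0.      0.0027]
```

```bash
python3 -m pendant '[[[-40,-20,2],[0,0,0]],[[-80,-40,4],[0,0,0]],[[-120,-60,6],[0,0,0]],[[-155,-77,8],[0,0,0]],[[-176,-88,9],[0,0,0]],[[-180,-90,9],[0,0,0]],[[-180,-90,9],[0,0,0]],[[-180,-90,9],[0,0,0]]]'
python3 - <<'E'
from station import r
from h import *
np.set_printoptions(precision=4,suppress=True)
delta(r.sense(),[.590,.0105,.136],down(YAW+np.pi))
w=r.capture("wrist");t=r.capture("top")
import pickle;pickle.dump((w,t),open("cap1.pkl","wb"))
m=np.zeros((400,640,3),np.uint8)
cv2.imwrite("pics/w1.png",w["frame"][:,:,::-1])
b=np.array([.590,.0105,.085])
print("expected bar ends",proj(w,[b+Y*.053,b-Y*.053]),"pad",proj(w,[.601,-.101,.075]))
E
```

```text
time_s: 1.95
tcp_pos: [0.5892, 0.0076, 0.2351]
ee_rot: [[-0.092, -0.996, -0.001], [-0.996, 0.092, -0.0], [0.0, 0.001, -1.0]]
wrist_force: [-0.0, -0.4, -0.0]
gripper_width: 0.399
gripper_force: 0.0
shift mm [-3.  -0.6 99.1] rot [ 0.0009 -0.0003 -0.001 ]
expected bar ends [[320.7609 269.0108]
 [320.5625 137.9787]] pad [[291.2509  56.7863]]
```

View pics/w1.png

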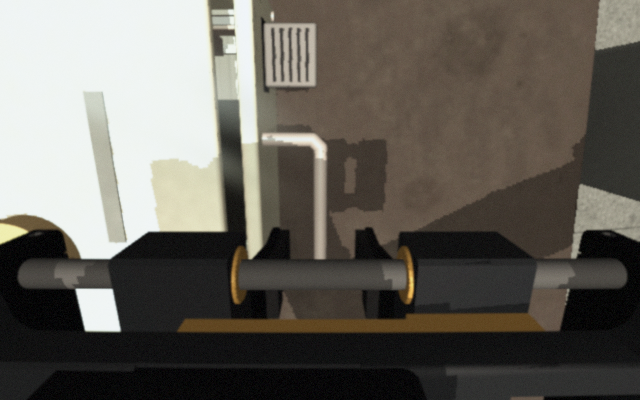

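The wrist view shows the bar at column 320, running straight down the picture as predicted, and the pad at (291,55), within 2 px of prediction. I'll descend and grip.

```bash
python3 -m pendant '[[[-3,0,25],[0,0,0]],[[-3,0,50],[0,0,0]],[[-3,0,75],[0,0,0]],[[-3,0,92],[0,0,0]],[[-3,0,98],[0,0,0]],[[-3,0,98],[0,0,0]],[[-3,0,98],[0,0,0]]]' && python3 -m pendant '[[[0,0,0],[0,0,0]],[[0,0,0],[0,0,0]],[[0,0,0],[0,0,0]],[[0,0,0],[0,0,0]],[[0,0,0],[0,0,0]]]' 0
```

```text
time_s: 2.75
tcp_pos: [0.5907, 0.0111, 0.1384]
ee_rot: [[-0.091, -0.996, 0.002], [-0.996, 0.091, 0.0], [-0.0, -0.002, -1.0]]
wrist_force: [0.3, 1.3, 0.5]
gripper_width: 0.403
gripper_force: 0.0
time_s: 3.25
tcp_pos: [0.5905, 0.0114, 0.1377]
ee_rot: [[-0.091, -0.996, 0.001], [-0.996, 0.091, 0.0], [-0.0, -0.001, -1.0]]
wrist_force: [0.6, 0.7, 1.5]
gripper_width: 0.105
gripper_force: 30.0
```

```bash
python3 -m pendant '[[[0,3,0],[0,0,0]],[[0,9,0],[0,0,0]],[[0,18,0],[0,0,0]],[[0,28,0],[0,0,0]],[[0,39,0],[0,0,0]],[[0,51,0],[0,0,0]],[[0,63,0],[0,0,0]],[[0,75,0],[0,0,0]],[[0,86,0],[0,0,0]],[[0,96,0],[0,0,0]]]' && python3 -m pendant '[[[0,8,0],[0,0,0]],[[0,15,0],[0,0,0]],[[0,21,0],[0,0,0]],[[0,27,0],[0,0,0]],[[0,32,0],[0,0,0]],[[0,36,0],[0,0,0]],[[0,39,0],[0,0,0]],[[0,41,0],[0,0,0]],[[0,42,0],[0,0,0]],[[0,42,0],[0,0,0]]]'
```

```text
time_s: 4.25
tcp_pos: [0.494, 0.0207, 0.1376]
ee_rot: [[-0.09, -0.996, 0.002], [-0.996, 0.09, 0.001], [-0.001, -0.001, -1.0]]
wrist_force: [3.3, 4.6, 2.6]
gripper_width: 0.1
gripper_force: 30.0
time_s: 5.25
tcp_pos: [0.4528, 0.0247, 0.1376]
ee_rot: [[-0.091, -0.996, 0.002], [-0.996, 0.091, 0.001], [-0.002, -0.002, -1.0]]
wrist_force: [1.8, 6.5, 4.1]
gripper_width: 0.102
gripper_force: 30.0
```

```bash
python3 -m pendant '[[[-1,2,0],[0,0,0]],[[-1,4,0],[0,0,0]],[[-1,4,0],[0,0,0]],[[-1,4,0],[0,0,0]]]' && python3 -m pendant '[[[0,-4,0],[0,0,0]],[[0,-8,0],[0,0,0]],[[0,-10,0],[0,0,0]],[[0,-10,0],[0,0,0]]]'
```

```text
time_s: 5.65
tcp_pos: [0.4509, 0.0251, 0.1376]
ee_rot: [[-0.09, -0.996, 0.005], [-0.996, 0.09, 0.0], [-0.001, -0.005, -1.0]]
wrist_force: [9.5, -2.9, -3.0]
gripper_width: 0.097
gripper_force: 30.0
time_s: 6.05
tcp_pos: [0.4567, 0.0244, 0.1375]
ee_rot: [[-0.092, -0.996, -0.005], [-0.996, 0.092, -0.0], [0.001, 0.005, -1.0]]
wrist_force: [-4.9, 7.2, 12.0]
gripper_width: 0.106
gripper_force: 30.0
```

```bash
python3 -m pendant '[[[0,-3,0],[0,0,0]],[[0,-5,0],[0,0,0]],[[0,-5,0],[0,0,0]],[[0,-5,0],[0,0,0]]]'; python3 -m pendant '[[[0,8,0],[0,0,0]],[[0,12,0],[0,0,0]],[[0,12,0],[0,0,0]]]'
```

```text
time_s: 6.45
tcp_pos: [0.4576, 0.0242, 0.1374]
ee_rot: [[-0.093, -0.996, -0.013], [-0.996, 0.093, -0.001], [0.002, 0.013, -1.0]]
wrist_force: [-18.0, 16.0, 22.3]
gripper_width: 0.102
gripper_force: 30.0
time_s: 6.75
tcp_pos: [0.4512, 0.0249, 0.1375]
ee_rot: [[-0.09, -0.996, 0.0], [-0.996, 0.09, -0.0], [0.0, -0.0, -1.0]]
wrist_force: [1.0, 3.0, 5.4]
gripper_width: 0.105
gripper_force: 30.0
```

The tray is locked: it held against 18 N. I'll release the bar, lift and look.

```bash
python3 -m pendant '[[[0,0,0],[0,0,0]],[[0,0,0],[0,0,0]],[[0,0,0],[0,0,0]],[[0,0,-15],[0,0,0]],[[0,0,-45],[0,0,0]],[[0,0,-80],[0,0,0]],[[0,0,-110],[0,0,0]],[[0,0,-130],[0,0,0]],[[0,0,-130],[0,0,0]]]' 0.4
python3 - <<'E'
from station import r
from h import *
import pickle
np.set_printoptions(precision=4,suppress=True)
s=r.sense()
# large-to-go: above small bottle, tool y at 111 deg-ish vs others
for a in(np.radians(90),np.radians(111),np.radians(150)): delta(s,[.4675,-.389,.20],down(a))
c=r.capture("side");t=r.capture("top")
pickle.dump((c,t),open("cap2.pkl","wb"))
m=np.zeros((500,800,3),np.uint8)
m[:,:480]=cv2.resize(t["frame"][120:245,270:390,::-1],(480,500),interpolation=cv2.INTER_CUBIC)
m[:380,480:]=cv2.resize(c["frame"][145:240,290:370,::-1],(320,380),interpolation=cv2.INTER_CUBIC)
cv2.imwrite("pics/s2.png",m)
F=np.array([.652,-.030,0]);fl=F-X*(.152+.072-.0)+X*0
print("corr",F-X*.087)
E
```

```text
time_s: 7.65
tcp_pos: [0.4524, 0.025, 0.2695]
ee_rot: [[-0.091, -0.996, 0.004], [-0.996, 0.091, 0.001], [-0.002, -0.004, -1.0]]
wrist_force: [0.6, -0.4, -0.5]
gripper_width: 0.402
gripper_force: 0.0
shift mm [411.  -52.3  69.1] rot [-0.002   0.0042  1.4798]
shift mm [411.  -52.3  69.1] rot [-0.0026  0.0036  1.1133]
shift mm [411.  -52.3  69.1] rot [-0.0035  0.0024  0.4326]
corr [ 0.5654 -0.0221  0.    ]
```

View pics/s2.png

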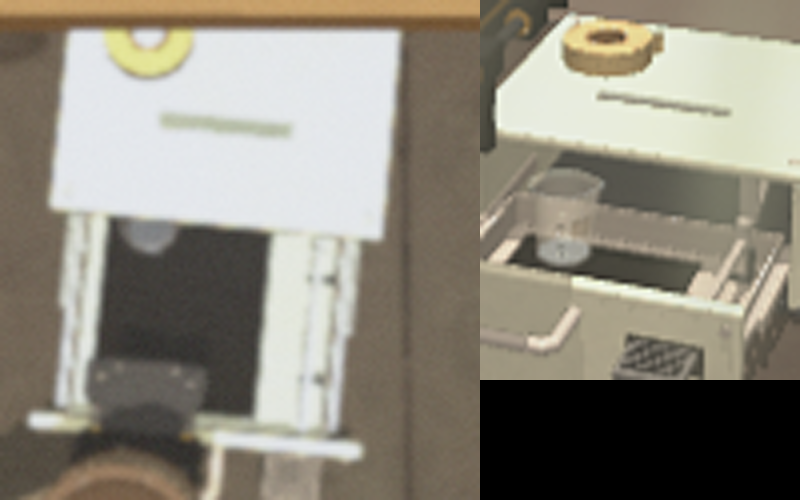

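Locked out. The beaker is upright at the back left of the tray (crop ~150,235), the floor is free, and its mid-line is on the housing axis. Next is the small bottle.

```bash
python3 -m pendant '[[[20,-3,0],[0,0,0.10]],[[60,-8,5],[0,0,0.24]],[[102,-13,10],[0,0,0.385]],[[146,-19,16],[0,0,0.53]],[[190,-24,22],[0,0,0.675]],[[234,-30,30],[0,0,0.82]],[[278,-35,38],[0,0,0.965]],[[322,-41,46],[0,0,1.11]],[[360,-46,54],[0,0,1.255]],[[390,-50,60],[0,0,1.40]]]' 0.75 && python3 -m pendant '[[[0,0,0],[0,0,0.1]],[[0,0,0],[0,0,0.17]],[[0,0,0],[0,0,0.17]],[[0,0,0],[0,0,0.17]]]'
python3 - <<'E'
from station import r
from h import *
np.set_printoptions(precision=4,suppress=True)
s=r.sense();print(s["joints"])
delta(s,[.467,-.389,.20],down(YAW+np.pi/2))
w=r.capture("wrist");cv2.imwrite("pics/w3.png",w["frame"][:,:,::-1])
print(proj(w,[[.467,-.389,.077],[.467,-.389,0]]))
t=r.capture("top");print(atz(t,[[409,250],[430,212],[405,221]],.077))
E
```

```text
time_s: 8.75
tcp_pos: [0.4646, -0.3697, 0.2039]
ee_rot: [[-0.997, -0.072, -0.005], [-0.072, 0.997, 0.003], [0.005, 0.003, -1.0]]
wrist_force: [0.5, 0.0, -0.2]
gripper_width: 0.751
gripper_force: 0.0
time_s: 9.15
tcp_pos: [0.4655, -0.3676, 0.2057]
ee_rot: [[-0.996, 0.089, -0.003], [0.089, 0.996, 0.002], [0.003, 0.001, -1.0]]
wrist_force: [-0.4, 0.4, 0.3]
gripper_width: 0.751
gripper_force: 0.0
[-22.6769  23.2677 -10.9321  -0.0182 -55.9876 -72.4051]
shift mm [ -3.4 -21.2   5.6] rot [ 0.0012 -0.003   0.0019]
[[291.5995 217.7984]
 [298.9591 191.4542]]
[[ 0.4271 -0.293   0.077 ]
 [ 0.5439 -0.3607  0.077 ]
 [ 0.5163 -0.2817  0.077 ]]
```

View pics/w3.png

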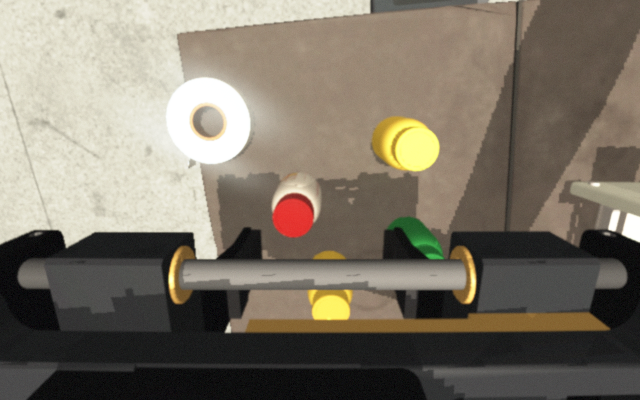

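The wrist view shows the red cap at (293,215), against a predicted (292,218), so it agrees to about 1 mm. Nothing stands in the fingers' way.

```bash
python3 -m pendant '[[[-1,-10,4],[0,0,0]],[[-2,-20,8],[0,0,0]],[[-2,-20,25],[0,0,0]],[[-2,-20,55],[0,0,0]],[[-2,-20,85],[0,0,0]],[[-2,-20,108],[0,0,0]],[[-2,-20,117],[0,0,0]],[[-2,-20,118],[0,0,0]],[[-2,-20,118],[0,0,0]]]' && python3 -m pendant '[[[0,0,0],[0,0,0]],[[0,0,0],[0,0,0]],[[0,0,0],[0,0,0]],[[0,0,0],[0,0,0]],[[0,0,0],[0,0,0]]]' 0.3
```

```text
time_s: 10.15
tcp_pos: [0.4669, -0.3887, 0.0899]
ee_rot: [[-0.996, 0.09, 0.001], [0.09, 0.996, -0.001], [-0.001, -0.001, -1.0]]
wrist_force: [-0.5, 0.2, 0.7]
gripper_width: 0.75
gripper_force: 0.0
time_s: 10.65
tcp_pos: [0.4665, -0.3882, 0.0898]
ee_rot: [[-0.996, 0.09, 0.001], [0.09, 0.996, -0.001], [-0.001, -0.0, -1.0]]
wrist_force: [0.2, -0.5, 1.9]
gripper_width: 0.446
gripper_force: 30.0
```

Gripped at about 39 mm. Lifting and carrying over to the tray.

```bash
python3 -m pendant '[[[0,0,-15],[0,0,0]],[[0,0,-45],[0,0,0]],[[0,0,-85],[0,0,0]],[[0,0,-120],[0,0,0]],[[-3,15,-145],[0,0,0]],[[-9,45,-150],[0,0,0]],[[-15,85,-150],[0,0,0]],[[-22,125,-150],[0,0,0]],[[-29,165,-150],[0,0,0]],[[-36,205,-150],[0,0,0]]]' && python3 -m pendant '[[[-7,40,0],[0,0,0]],[[-14,80,0],[0,0,0]],[[-21,120,0],[0,0,0]],[[-26,150,0],[0,0,0]],[[-29,165,0],[0,0,0]],[[-29,168,0],[0,0,0]],[[-29,168,0],[0,0,0]],[[-29,168,0],[0,0,0]]]'
python3 - <<'E'
from station import r
from h import *
s=r.sense();print(s["joints"])
delta(s,[.565,-.022,.112],down(YAW+np.pi/2))
E
```

```text
time_s: 11.65
tcp_pos: [0.5205, -0.1855, 0.2391]
ee_rot: [[-0.996, 0.09, -0.0], [0.09, 0.996, 0.0], [0.0, 0.0, -1.0]]
wrist_force: [0.7, -0.9, -1.6]
gripper_width: 0.445
gripper_force: 30.0
time_s: 12.45
tcp_pos: [0.5642, -0.0235, 0.2391]
ee_rot: [[-0.996, 0.091, -0.001], [0.091, 0.996, -0.0], [0.001, -0.0, -1.0]]
wrist_force: [0.2, 0.3, -0.9]
gripper_width: 0.446
gripper_force: 30.0
[ 1.40575975e+01  1.87628344e+01 -1.26143806e+01  1.16019610e-03
 -5.86664685e+01 -1.09297408e+02]
shift mm [ -0.7   1.6 127.1] rot [-0.0003 -0.0007 -0.0007]
```

```bash
python3 -m pendant '[[[0,1,15],[0,0,0]],[[0,1,45],[0,0,0]],[[0,1,80],[0,0,0]],[[0,1,105],[0,0,0]],[[0,1,118],[0,0,0]],[[0,1,123],[0,0,0]],[[0,1,125],[0,0,0]],[[0,1,126],[0,0,0]],[[0,1,126],[0,0,0]]]'
```

```text
time_s: 13.35
tcp_pos: [0.5654, -0.0214, 0.1144]
ee_rot: [[-0.996, 0.09, 0.002], [0.09, 0.996, 0.0], [-0.002, 0.001, -1.0]]
wrist_force: [0.2, -0.4, -0.7]
gripper_width: 0.444
gripper_force: 30.0
```

```bash
python3 -m pendant '[[[0,0,1],[0,0,0]],[[0,0,2],[0,0,0]],[[0,0,2],[0,0,0]],[[0,0,2],[0,0,0]]]'
```

```text
time_s: 13.75
tcp_pos: [0.565, -0.0213, 0.1117]
ee_rot: [[-0.996, 0.09, 0.001], [0.09, 0.996, 0.0], [-0.001, 0.0, -1.0]]
wrist_force: [-0.9, 0.3, 2.2]
gripper_width: 0.445
gripper_force: 30.0
```

```bash
python3 -m pendant '[[[0,0,0],[0,0,0]],[[0,0,0],[0,0,0]],[[0,0,0],[0,0,0]],[[0,0,-10],[0,0,0]],[[0,0,-35],[0,0,0]],[[0,0,-70],[0,0,0]],[[0,0,-105],[0,0,0]],[[0,0,-130],[0,0,0]],[[0,0,-140],[0,0,0]],[[0,0,-140],[0,0,0]]]' 0.65
python3 - <<'E'
from station import r
from h import *
np.set_printoptions(precision=4,suppress=True)
s=r.sense()
w=r.capture("wrist");c=r.capture("side")
m=np.zeros((560,640,3),np.uint8);m[:400]=w["frame"][:,:,::-1]
m[400:,:]=cv2.resize(c["frame"][180:220,240:400,::-1],(640,160))
cv2.imwrite("pics/w4.png",m)
pad=np.array([.601,-.101,.075])-X*.1343
print("pad/locked",pad,proj(w,pad),"bottle cap",proj(w,[.565,-.0213,.099]))
# bar at lock grip TCP(.4567..) used; tray ~ .147-.152
delta(s,[*(pad-X*.002)[:2],.20],down(YAW+np.pi/2));delta(s,[*(pad-X*.002)[:2],.20],down(YAW+np.pi))
E
```

```text
time_s: 14.75
tcp_pos: [0.5651, -0.0213, 0.2529]
ee_rot: [[-0.996, 0.09, 0.003], [0.09, 0.996, 0.001], [-0.003, 0.001, -1.0]]
wrist_force: [-0.7, 0.7, -0.1]
gripper_width: 0.651
gripper_force: 0.0
pad/locked [ 0.4673 -0.0888  0.075 ] [[224.5123  81.6709]] bottle cap [[321.3325 201.9485]]
shift mm [ 93.6 -76.1  52.5] rot [0.0012 0.0033 0.0005]
shift mm [ 93.6 -76.1  52.5] rot [-0.0017  0.0035 -1.5702]
```

View pics/w4.png

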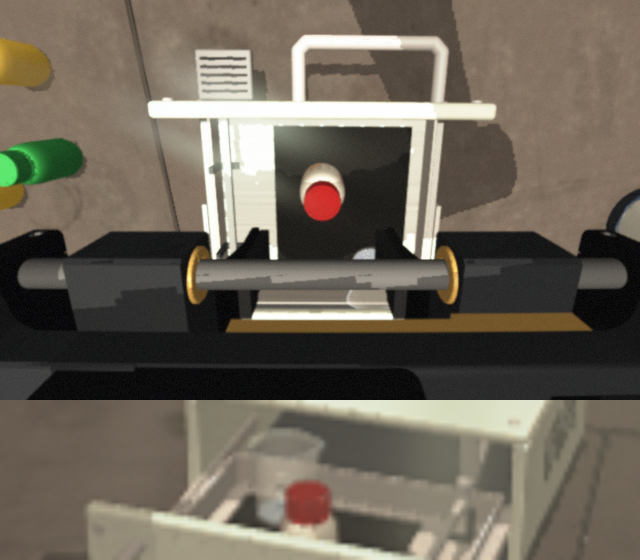

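The bottle stands upright on the tray floor (cap at (322,201)) with the beaker clear behind it. The pad centre is at (224,74), about 6 mm farther out than predicted because the tray rests at the outer stop.

Run:
```python
from station import r
from h import *
np.set_printoptions(precision=4,suppress=True)
s=r.sense();w=r.capture("wrist")
p=atz(w,[[224,74],[252,50],[196,98]],.075);print(p,"panel top near edges",atz(w,[[150,117],[320,118]],.106))
q=p[0]+X*.003
delta(s,[q[0],q[1],.18],down(YAW+np.pi/2))
```

```text
[[ 0.4597 -0.0879  0.075 ]
 [ 0.4446 -0.0638  0.075 ]
 [ 0.4753 -0.1129  0.075 ]] panel top near edges [[ 0.4869 -0.1366  0.106 ]
 [ 0.4987 -0.0166  0.106 ]]
shift mm [ 94.7 -75.6  70.3] rot [-0.0001 -0.0023  0.0001]
```

```bash
python3 -m pendant '[[[15,-12,0],[0,0,0]],[[45,-36,0],[0,0,0]],[[75,-60,0],[0,0,0]],[[90,-72,10],[0,0,0]],[[95,-76,35],[0,0,0]],[[95,-76,60],[0,0,0]],[[95,-76,70],[0,0,0]],[[95,-76,73],[0,0,0]],[[95,-76,73],[0,0,0]],[[95,-76,73],[0,0,0]]]' 0
python3 - <<'E'
from station import r
from h import *
np.set_printoptions(precision=4,suppress=True)
s=r.sense();print(s["tcp_pos"],s["wrist_force"])
w=r.capture("wrist");t=r.capture("top")
cv2.imwrite("pics/w5.png",w["frame"][:,:,::-1])
tip=s["tcp_pos"]+.07*s["ee_rot"][:,2];print("tip",tip,proj(w,tip))
E
```

```text
time_s: 15.9
tcp_pos: [0.464, -0.0884, 0.1788]
ee_rot: [[-0.996, 0.09, 0.001], [0.09, 0.996, -0.0], [-0.001, 0.0, -1.0]]
wrist_force: [0.3, 0.1, 0.8]
gripper_width: 0.005
gripper_force: 0.0
[ 0.464  -0.0884  0.1788] [0.3005 0.0949 0.7743]
tip [ 0.4641 -0.0884  0.1088] [[321.1308 246.4772]]
```

View pics/w5.png

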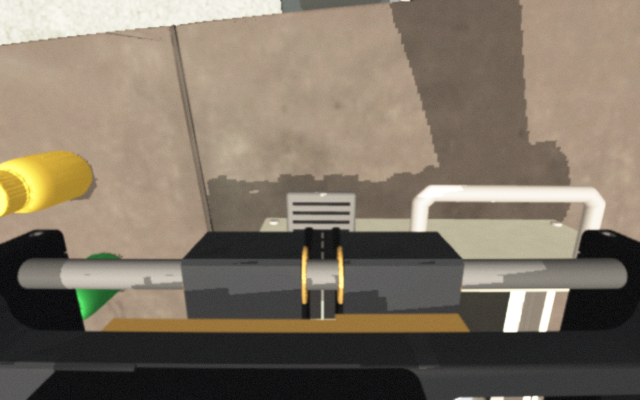

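The closed fingertips are centred on the pad (pad columns 287–356, tip at 321) and clear of the panel. Pressing down.

```bash
python3 -m pendant '[[[0,0,10],[0,0,0]],[[0,0,22],[0,0,0]],[[0,0,31],[0,0,0]],[[0,0,35],[0,0,0]],[[0,0,39],[0,0,0]],[[0,0,43],[0,0,0]],[[0,0,46],[0,0,0]],[[0,0,47],[0,0,0]],[[0,0,47],[0,0,0]],[[0,0,47],[0,0,0]]]'
```

```text
time_s: 17.0
tcp_pos: [0.4668, -0.0889, 0.1348]
ee_rot: [[-0.996, 0.088, 0.009], [0.088, 0.996, -0.001], [-0.009, -0.0, -1.0]]
wrist_force: [-1.4, -1.9, 16.7]
gripper_width: 0.008
gripper_force: 8.8
```

```bash
python3 -m pendant '[[[-3,0,0],[0,0,0]],[[-8,0,0],[0,0,0]],[[-15,0,0],[0,0,0]],[[-23,0,0],[0,0,0]],[[-32,0,0],[0,0,0]],[[-42,0,0],[0,0,0]],[[-52,0,0],[0,0,0]],[[-62,0,0],[0,0,0]],[[-71,0,0],[0,0,0]],[[-79,0,0],[0,0,0]]]'
```

```text
time_s: 18.0
tcp_pos: [0.5448, -0.0965, 0.1349]
ee_rot: [[-0.996, 0.088, 0.007], [0.088, 0.996, -0.002], [-0.007, -0.001, -1.0]]
wrist_force: [-3.5, -1.9, 16.0]
gripper_width: 0.006
gripper_force: 8.0
```

```bash
python3 -m pendant '[[[-8,0,0],[0,0,0]],[[-17,0,0],[0,0,0]],[[-27,0,0],[0,0,0]],[[-37,0,0],[0,0,0]],[[-47,0,0],[0,0,0]],[[-55,0,0],[0,0,0]],[[-62,0,0],[0,0,0]],[[-67,0,0],[0,0,0]],[[-70,0,0],[0,0,0]],[[-71,0,0],[0,0,0]]]' && python3 -m pendant '[[[-3,0,0],[0,0,0]],[[-6,0,0],[0,0,0]],[[-9,0,0],[0,0,0]],[[-11,0,0],[0,0,0]],[[-11,0,0],[0,0,0]]]'
```

```text
time_s: 19.0
tcp_pos: [0.6139, -0.1032, 0.1349]
ee_rot: [[-0.996, 0.089, 0.003], [0.089, 0.996, -0.002], [-0.003, -0.002, -1.0]]
wrist_force: [-5.6, -2.1, 16.9]
gripper_width: 0.005
gripper_force: 8.2
time_s: 19.5
tcp_pos: [0.6191, -0.104, 0.1347]
ee_rot: [[-0.996, 0.09, -0.011], [0.09, 0.996, -0.002], [0.011, -0.003, -1.0]]
wrist_force: [-16.9, 0.5, 24.5]
gripper_width: 0.005
gripper_force: 12.5
```

```bash
python3 -m pendant '[[[-3,0,0],[0,0,0]],[[-5,0,0],[0,0,0]],[[-5,0,0],[0,0,0]]]'
python3 - <<'E'
from station import r
from h import *
t=r.capture("top");c=r.capture("side")
m=np.zeros((500,800,3),np.uint8)
m[:400,:400]=cv2.resize(t["frame"][120:220,275:375,::-1],(400,400),interpolation=cv2.INTER_CUBIC)
m[:400,400:]=cv2.resize(c["frame"][140:240,280:380,::-1],(400,400),interpolation=cv2.INTER_CUBIC)
cv2.imwrite("pics/f1.png",m)
E
```

```text
time_s: 19.8
tcp_pos: [0.623, -0.1044, 0.1347]
ee_rot: [[-0.996, 0.09, -0.014], [0.09, 0.996, -0.002], [0.014, -0.003, -1.0]]
wrist_force: [-19.2, 2.5, 26.2]
gripper_width: 0.005
gripper_force: 15.2
```

View pics/f1.png

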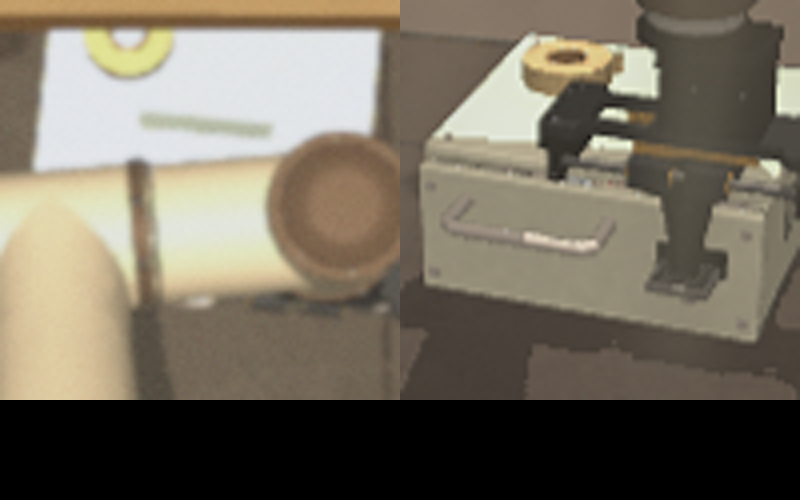

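Run:
```python
from station import r
from h import *
import pickle
np.set_printoptions(precision=4,suppress=True)
S0=pickle.load(open("cap0.pkl","rb"))["side"]
c=r.capture("side")
# tray displacement: best shift of the projected panel/handle features via template matching of the handle patch
a=cv2.cvtColor(S0["frame"],cv2.COLOR_RGB2GRAY);b=cv2.cvtColor(c["frame"],cv2.COLOR_RGB2GRAY)
up=lambda i:cv2.resize(i,None,fx=8,fy=8,interpolation=cv2.INTER_CUBIC)
for n,(x0,y0,x1,y1) in{"handle":(287,188,334,207),"lowleft":(282,200,300,217),"housing(ref)":(285,160,320,172)}.items():
    T=up(a[y0:y1,x0:x1]);m=cv2.matchTemplate(up(b[y0-12:y1+12,x0-12:x1+12]),T,cv2.TM_CCOEFF_NORMED)
    _,v,_,l=cv2.minMaxLoc(m);print(n,v,np.array(l)/8-12)
b0=np.array([.590,.0105,.085])
print("px per 10mm in",proj(S0,b0+X*.01)-proj(S0,b0))
```

```text
handle 0.6739054918289185 [ 1.25 -2.  ]
lowleft 0.9680840373039246 [ 1.625 -1.875]
housing(ref) 0.8298847675323486 [-0.625 -0.25 ]
px per 10mm in [[ 1.2732 -1.7136]]
```

Matching against the first picture, the tray has moved in about 12 mm from its starting position, so it is home. It also held against 19 N. Lifting straight up.

```bash
python3 -m pendant '[[[0,0,-4],[0,0,0]],[[0,0,-8],[0,0,0]],[[0,0,-8],[0,0,0]]]' && python3 -m pendant '[[[0,0,-5],[0,0,0]],[[0,0,-15],[0,0,0]],[[0,0,-35],[0,0,0]],[[0,0,-65],[0,0,0]],[[0,0,-100],[0,0,0]],[[20,-20,-130],[0,0,0]],[[60,-60,-140],[0,0,0]],[[100,-100,-140],[0,0,0]],[[140,-140,-140],[0,0,0]],[[170,-180,-140],[0,0,0]]]'&& python3 -m pendant '[[[20,-40,0],[0,0,0]],[[30,-80,0],[0,0,0]],[[30,-120,0],[0,0,0]],[[30,-140,0],[0,0,0]],[[30,-140,0],[0,0,0]]]'
python3 - <<'E'
from station import r
from h import *
import pickle
np.set_printoptions(precision=4,suppress=True)
S0=pickle.load(open("cap0.pkl","rb"))["top"]
t=r.capture("top");c=r.capture("side")
a=cv2.cvtColor(S0["frame"],cv2.COLOR_RGB2GRAY);b=cv2.cvtColor(t["frame"],cv2.COLOR_RGB2GRAY)
up=lambda i:cv2.resize(i,None,fx=8,fy=8,interpolation=cv2.INTER_CUBIC)
for n,(x0,y0,x1,y1) in{"handle":(288,183,334,202),"pad":(336,187,358,203),"housing":(305,145,348,158)}.items():
    m=cv2.matchTemplate(up(b[y0-10:y1+10,x0-10:x1+10]),up(a[y0:y1,x0:x1]),cv2.TM_CCOEFF_NORMED)
    _,v,_,l=cv2.minMaxLoc(m);print(n,v,np.array(l)/8-10)
b0=np.array([.590,.0105,.085]);print(proj(S0,b0+X*.0124)-proj(S0,b0))
m=np.zeros((400,800,3),np.uint8)
m[:,:400]=cv2.resize(t["frame"][120:220,275:375,::-1],(400,400),interpolation=cv2.INTER_CUBIC)
m[:,400:]=cv2.resize(c["frame"][145:225,280:360,::-1],(400,400),interpolation=cv2.INTER_CUBIC)
cv2.imwrite("pics/f2.png",m)
E
```

```text
time_s: 20.25
tcp_pos: [0.6231, -0.1043, 0.1378]
ee_rot: [[-0.996, 0.092, -0.014], [0.092, 0.996, -0.0], [0.014, -0.001, -1.0]]
wrist_force: [-10.8, 0.5, 6.8]
gripper_width: 0.004
gripper_force: 7.0
time_s: 21.25
tcp_pos: [0.4556, -0.2536, 0.2794]
ee_rot: [[-0.996, 0.089, 0.001], [0.089, 0.996, -0.0], [-0.001, 0.0, -1.0]]
wrist_force: [0.6, -0.6, 0.7]
gripper_width: 0.004
gripper_force: 0.0
time_s: 21.75
tcp_pos: [0.4143, -0.3919, 0.2784]
ee_rot: [[-0.996, 0.094, -0.0], [0.094, 0.996, -0.0], [0.0, -0.0, -1.0]]
wrist_force: [-0.3, 0.0, 0.7]
gripper_width: 0.005
gripper_force: 0.0
handle 0.9905498623847961 [ 0.375 -3.75 ]
pad 0.9190195202827454 [ 0.25 -3.75]
housing 0.9973105788230896 [0. 0.]
[[ 0.3709 -4.0324]]
```

View pics/f2.png

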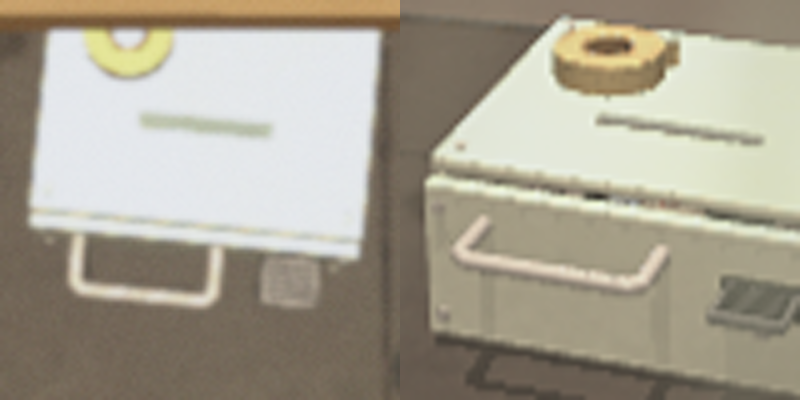

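In the top view the panel sits flush against the housing. The measured inward travel is 11.6 mm against a start of 11.8 mm (worked back from the outer stop), so the tray is home. In the side view, bits of the beaker and the red cap show through the gap above the panel at about (625,200) and (685,205), so both look upright. The robot is clear of everything.

```bash
python3 -c "
from station import r
print(r.finish_job())"
```

```text
the job is handed in; nothing more can be done
None
```

The job is handed in after about 22 s of the 72 s allowed: the tray was locked out, the small bottle stood next to the beaker, and the tray was pushed home with the release held down. The last pictures show it flush; bottle and beaker were only glimpsed through the gap above the panel, and the large bottle was never touched.

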